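# Load a planing cutter in the hook-on basket and hang it in the soak tank

### The arm

A 6-joint arm with a two-finger parallel gripper is mounted at the origin on the work surface. World frame = base frame: x ahead of the robot, y to its left, z up, the work surface at z = 0. Lengths are in m, angles in rad, forces in N, time in s.
With the tool pointing down it reaches from about 0.25 to 0.8 m from the base axis. Payload 3.9 kg.
Tool frame: the origin (TCP) lies at the very end of the fingers, on their centre line; the grasp point (between the pads) lies 19 mm behind it; y points along the fingers, z is the direction in which the jaws open and shut, and the axes are right-handed (so a half turn about y gives the same grasp; the last joint's range is limited). The gripper opens to 85 mm and grips with 20 to 120 N. Pads are 22 mm wide; open, the fingers measure 114 mm over their backs; the gripper's body (76 mm by 85 mm) begins 54 mm behind the grasp point. The pads swing forward as they close: fully open they stand 13 mm farther back than shut.
Start: joints at [-1.313, 0.26, -0.138, 1.173, 0, 1.571], TCP at [0.134, -0.508, 0.207] pointing down, gripper open.
Joint ranges: [-2.78, 2.78], [-0.83, 1.72], [-1.28, 1.37], [-1.9, 2.12], [-1.57, 1.48], [-3.14, 3.14]. Speed limits (rad/s): [2.57, 2.57, 3.14, 3.14, 3.14, 3.14].

### API

Orientations are given as a rotation vector (axis times angle).
In Python, from cell import * gives the robot as it stands. The module is installed in compiled form; this text tells all that it offers.
- The arm moves only by the tool move_arm, never from a script. Its argument "moves" is a list that holds one entry, the list of rows, each a list of 5 numbers: the shift along the tool's x, y, z in cm, then the turn about the tool's y in degrees, then the opening, from -1 (shut) to 1 (fully open). In form: [[[x, y, z, turn, jaw], ...]]. A call has exactly 8 rows; each row shifts and turns the commanded pose from where the row before left it, along the tool's axes as they then stand; what a row does not reach is not made up. A row lasts 1/10 s, in which the tool goes at most 50 mm and 8.59 degrees, less where a joint would pass 70% of its speed; a pose out of reach is approached as far as the arm can. A call with a gripper value outside its range is refused whole. The fingers move at their own pace and stop on an object; "newtons" is the grip in N (left out, the last holds). Time passes only in rows, so rows that do not move let the fingers close, or fill a call up. It gives the time, the measured TCP pose, the force and the opening at its end, in the units of the state.
- get_obs(): the state, without advancing time (a new reading comes with each control period).
- get_image(name): name is "side" or "top" or "wrist"; returns the picture (384x512x3 uint8, blue, green, red); there is no depth.
- get_calibration(name): a dict with "camera_matrix" (3x3 intrinsics, pixels), "world_from_camera" (4x4, takes a point from camera to world coordinates). Camera axes: x right, y down, z forward; pixel columns grow to the right and rows downward; lengths in m; the calibration is good to about 2 mm. A picture is of the moment at which its call begins: read the wrist's pose just before it. get_calibration takes no time and is no camera call; for the wrist camera it gives the pose at the moment of the call.
- sign_off(): hands the job in, once; it reports no verdict.
The state is a dict: "clock": time; "q": joint angles; "qd": joint speeds; "tau": joint torques, N m; "eef_pos": TCP position; "ee_rot": TCP orientation; "force": force on the tool from outside, world axes, zero at the start; "wrist_torque": the same for the moment, N m; "width": opening from 0.0 (shut) to 1.0 (fully open).
Only numpy, scipy, OpenCV 4.12 (cv2) and the standard library are available. Lean on these libraries where they do the work, as an engineer would, in place of code of your own. Each camera call takes 0.05 s, during which the arm holds its last target. There are 200 camera calls.

### The job

Get the big planing cutter ready for its soak: stand the basket that is lying on its side upright on the bench and let go of it, then put the cutter in it while it stands there. Then take the loaded basket by its handle and hang it inside the empty soak tank, its bent lip hooked over the tank's long wall on the robot's side, setting it down gently, and let go. Leave the other things on the bench standing where they are.

Things in the scene. Friction and masses are not known exactly. Their poses are not given: they have to be found in the camera images.
- basket: The basket as a whole (see basket_mid); origin in the middle of its floor's underside, 45 mm below basket_mid along the basket's z; same axes. Once upright on its floor it stands by itself.
- basket_mid (a point): Centre of the hook-on basket's box: an open-topped box of slotted sheet steel 66 mm deep (x), 68 wide (y), 90 high (z), sheet 3 mm, about 0.35 kg. z points from floor to mouth, x from the lip side to the front. It starts lying on its -y side, z level, mouth roughly to the robot's right (world -y), lip towards the robot. The flat front and back faces can be gripped across the 66 mm.
- basket_lip (a point): Crook of the basket's bent lip: on the lip's underside, half-way between back wall and turned-down flange, (-42, 0, +45) mm from basket_mid in the basket's axes. The lip, 40 mm wide (y) and 3 mm thick, leaves the top of the back wall, runs outwards (-x) over an 18 mm clear gap and turns 20 mm down. Hung true, this point lies on top of the rim, on the wall's centre plane.
- basket_grip (a point): Centre of the basket's hand grip: a flat upright strip 8 mm thick (x), 42 long (y), 18 tall (z) on two straps (5 x 6 mm, at y = +-18 mm) that rise from the mouth near the back wall; (-26, 0, +102) mm from basket_mid in the basket's axes. Its top is 66 mm above the mouth. Between the grip and the front wall the mouth is open over 52 mm.
- cutter: The cutter as a whole (see cutter_mid); origin in the middle of the head's end face, 60 mm below cutter_mid along its z; same axes.
- cutter_mid (a point): Centre (half-way up) of the planing cutter, standing on its head, 120 mm tall, 0.3 kg (varies): a round head 36 mm in diameter and 45 mm tall with two carbide edges, below a smooth steel shank 20 mm in diameter that stands up from 45 to 120 mm. Its z axis runs from head to shank end. In the basket, shank up, it stands 33 mm out of the mouth.
- tank: Soak tank, empty, fixed: stainless box 178 mm (x) by 278 mm (y), open on top, rim 120 mm above the bench; walls 4 mm, rim hem 7 mm thick and 14 tall; inner floor 12 mm above the bench. Origin: middle of its underside. x points from the long wall on the robot's side to the far one, y along the long walls. A bow handle at each end, a drain cock at the -y end.
- tank_rim (a point): Middle of the top of the tank's long wall on the robot's side, on the wall's centre plane, 120 mm above the bench; axes as the tank's (x into the tank, y along the wall). 278 mm of wall are free for the lip.
- glue_bottle: Bystander: white glue bottle with an orange nozzle, standing, 62 mm diameter, 165 mm tall; origin at its underside.
- steel_cup: Bystander: empty stainless cup, 72 mm diameter, 85 mm tall; origin at its underside.
- sanding_block: Bystander: cork sanding block 65 x 115 x 36 mm; origin at its underside.
- brush: Bystander: flat brush lying on the bench, right.
- offcut: Bystander: strip of wood 38 x 200 x 24 mm, left.
- tape_measure: Bystander: black tape measure 34 x 72 x 66 mm, far side.
- hammer: Bystander: hammer lying at the far side.
There are look-alikes about, which are no part of the job. Leave any green look-alike of the basket alone. There is more than one size of the cutter; the job needs the larger.

How it is judged:
On the way, in this order (a step that is already met when the one before it is completed fails the run):
1. the basket stands upright on the bench, let go (angle between basket_mid's own z axis and vertical below 0.1 rad and height (world z) of basket_mid between 0.039 and 0.051 m and linear speed of basket below 0.02 m/s and contact force between the fingers and basket below 0.1 N), for 0.2 s.
2. the cutter is in the basket, let go, while the basket still stands on the bench (angle between basket_mid's own z axis and vertical below 0.1 rad and height (world z) of basket_mid between 0.039 and 0.051 m and x of cutter_mid in the frame of basket_mid between -0.028 and 0.028 m and y of cutter_mid in the frame of basket_mid between -0.028 and 0.028 m and z of cutter_mid in the frame of basket_mid between -0.03 and 0.03 m and contact force between the fingers and cutter below 0.1 N), for 0.2 s.
At the end, for the whole second after the job is handed in: The basket hangs at rest inside the tank, its lip over the robot-side long wall (crook within 9 mm of the wall's centre plane, 7 mm of the rim's height, 100 mm of the wall's middle), upright within 0.2 rad, square to the wall within 0.25 rad, with the cutter in it (x of basket_lip in the frame of tank_rim between -0.009 and 0.009 m and y of basket_lip in the frame of tank_rim between -0.1 and 0.1 m and z of basket_lip in the frame of tank_rim between -0.006 and 0.007 m and x of basket_mid in the frame of tank_rim above 0.015 m and angle between basket_mid's own z axis and vertical below 0.2 rad and angle between the x axis of basket_mid and the x axis of tank_rim, either way round below 0.25 rad and x of cutter_mid in the frame of basket_mid between -0.028 and 0.028 m and y of cutter_mid in the frame of basket_mid between -0.028 and 0.028 m and z of cutter_mid in the frame of basket_mid between -0.03 and 0.03 m and linear speed of basket below 0.02 m/s and linear speed of cutter below 0.03 m/s); the robot touches nothing.
It fails at once if another thing on the bench is pushed more than 40 mm away or knocked over (distance of any of glue_bottle, steel_cup, sanding_block, brush, offcut, tape_measure, hammer from where it was at the start of the episode above 0.04 m or angle between any of glue_bottle, steel_cup, sanding_block, brush, offcut, tape_measure, hammer's own z axis and vertical above 0.6 rad).
It fails at once if the basket is forced onto the tank (more than 60 N between them) (contact force between basket and tank above 60 N).
It fails at once if the basket is dropped (out of the fingers and moving faster than 0.6 m/s, as after a fall of about 20 mm) (linear speed of basket above 0.6 m/s and contact force between the fingers and basket below 0.1 N).
It also fails if it takes over 72 s, if anything falls off the work surface, if the arm or the gripper's body presses on something with over 40 N, if the wrist force passes 120 N, or if a joint passes its speed limit or range.

## Working session

There is one attempt and no reset: what is moved stays moved. The work goes in short steps, Python scripts to look and compute and a tool call to move; the robot and the scene stay as the last step left them, time stands still between calls to the robot, and variables do not carry over. Pictures are saved under pics/ and viewed, on a budget of 10 in all, crops included, one or two more only if the job needs it, and the job is handed in when it is done.

Besides the shell and the picture viewer there is one more tool, called after "Emit:" in YAML: its name, and indented under it one key for each argument. move_arm: Moves the arm, as the interface text tells. Its arguments: {"type":"object","properties":{"moves":{"type":"array"},"newtons":{"type":"number"}},"required":["moves"]}

```bash
mkdir -p pics; python3 - <<'E'
from cell import *
import cv2,numpy as np
o=get_obs();print({k:np.round(v,3) for k,v in o.items()})
for n in("side","top"):
    cv2.imwrite(f"pics/{n}0.png",get_image(n))
    c=get_calibration(n);print(n,np.round(c["camera_matrix"],1).tolist(),np.round(c["world_from_camera"],4).tolist())
E
```

```text
{'clock': np.float64(0.0), 'q': array([-1.313,  0.261, -0.139,  1.173,  0.   ,  1.571]), 'qd': array([-0.002,  0.001,  0.001, -0.001,  0.001,  0.   ]), 'tau': array([ 2.0000e-03, -4.0568e+01,  2.5392e+01,  1.9000e-02,  0.0000e+00,
        0.0000e+00]), 'eef_pos': array([ 0.134, -0.507,  0.207]), 'ee_rot': array([-0.27 ,  2.086, -2.082]), 'force': array([-0.661,  1.293, -0.853]), 'wrist_torque': array([ 0.023,  0.019, -0.022]), 'width': np.float64(0.999)}
side [[402.0, 0.0, 261.6], [0.0, 402.0, 194.2], [0.0, 0.0, 1.0]] [[-0.9738, -0.1494, 0.1716, 0.3579], [-0.2271, 0.5925, -0.7729, 1.0269], [0.0138, -0.7916, -0.6109, 0.8321], [0.0, 0.0, 0.0, 1.0]]
top [[418.3, 0.0, 256.8], [0.0, 418.3, 197.6], [0.0, 0.0, 1.0]] [[-0.0222, -0.9979, 0.0613, 0.4575], [-0.9997, 0.0216, -0.0116, 0.0974], [0.0103, -0.0616, -0.9981, 1.6778], [0.0, 0.0, 0.0, 1.0]]
```

View pics/top0.png

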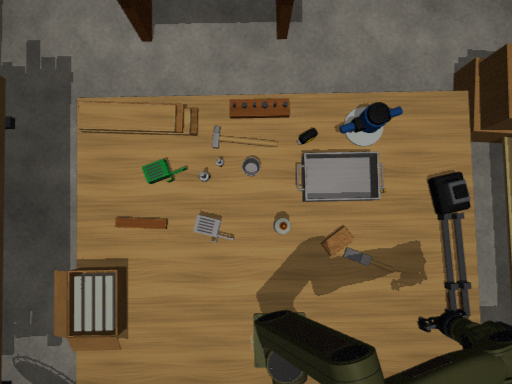

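View pics/side0.png

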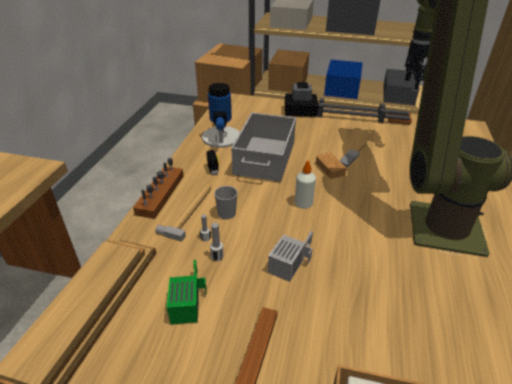

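```bash
cat > h.py <<'E'
from cell import *
import cv2,numpy as np
from scipy.spatial.transform import Rotation as R
def ray(n,px,z,c=None):
    c=c or get_calibration(n);T=c["world_from_camera"]
    d=T[:3,:3]@np.linalg.solve(c["camera_matrix"],[px[0],px[1],1.]);return T[:3,3]+d*(z-T[2,3])/d[2]
def tri(a,pa,b,pb):
    A=np.zeros((3,3));y=np.zeros(3)
    for n,p in((a,pa),(b,pb)):
        T=get_calibration(n)["world_from_camera"];o=T[:3,3];d=ray(n,p,0)-o;d/=np.linalg.norm(d)
        M=np.eye(3)-np.outer(d,d);A+=M;y+=M@o
    return np.linalg.solve(A,y)
def tool():
    o=get_obs();M=R.from_rotvec(o["ee_rot"]).as_matrix();return o["eef_pos"],M
def go(p,yawz=None):
    """shift in tool axes (cm) from the measured TCP to p"""
    e,M=tool();print("tcp",e.round(4),"z-axis",M[:,2].round(3),"x",M[:,0].round(3),"shift cm",(M.T@(np.array(p)-e)*100).round(2))
E
python3 - <<'E'
from h import *
for nm,p,z in[("basket",(208,224),.068),("handle",(233,237),.05),("cutter",(204,174),.12),("small",(220,161),.08),("bottle",(283,227),.165),("cup",(251,165),.085),("tank",(341,176),.12)]:print(nm,ray("top",p,z).round(3))
for nm,p in[("cutter base side",(217,258)),("basket",(285,262))]:print(nm,ray("side",p,0).round(3))
for nm,p in[("cutter top side",(213,226))]:print(nm,ray("side",p,.12).round(3))
_,M=tool();print(M.round(3));print(get_calibration("wrist")["world_from_camera"].round(3).tolist())
im=cv2.imread("pics/top0.png");a=cv2.resize(im[140:255,130:265],None,fx=5,fy=5,interpolation=cv2.INTER_CUBIC)
cv2.imwrite("pics/c1.png",a)
g=cv2.imread("pics/top0.png");
# tank bright interior / rim corners
s=cv2.cvtColor(g,cv2.COLOR_BGR2HSV);m=((s[...,1]<45)&(s[...,2]>70)).astype(np.uint8);m[:140]=0;m[210:]=0;m[:,:295]=0;m[:,390:]=0
c=max(cv2.findContours(m,0,2)[0],key=cv2.contourArea);r=cv2.minAreaRect(c);print(r);b=cv2.boxPoints(r);print(b)
for q in b:print(ray("top",q,.12).round(3))
E
```

```text
basket [0.459 0.268 0.068]
handle [0.407 0.174 0.05 ]
cutter [0.646 0.275 0.12 ]
small [0.7   0.217 0.08 ]
bottle [ 0.442 -0.012  0.165]
cup [0.681 0.098 0.085]
tank [ 0.628 -0.238  0.12 ]
cutter base side [0.647 0.29  0.   ]
basket [ 0.458  0.259 -0.   ]
cutter top side [0.651 0.29  0.12 ]
[[-0.967 -0.     0.255]
 [-0.255  0.002 -0.967]
 [-0.    -1.    -0.002]]
[[0.256, -0.917, -0.306, 0.212], [-0.967, -0.243, -0.079, -0.487], [-0.002, 0.316, -0.949, 0.372], [0.0, 0.0, 0.0, 1.0]]
((340.0, 176.0), (48.0, 86.0), 90.0)
[[297. 152.]
 [383. 152.]
 [383. 200.]
 [297. 200.]]
[ 0.722 -0.076  0.12 ]
[ 0.715 -0.4    0.12 ]
[ 0.534 -0.393  0.12 ]
[ 0.541 -0.071  0.12 ]
```

View pics/c1.png

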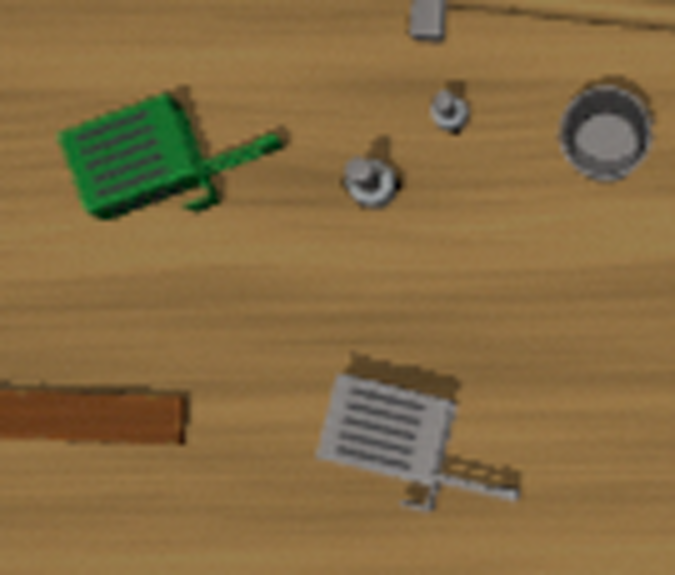

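Emit:
move_arm:
  moves:
    - [[0,-1,0,-8,1],[0,-1,0,-8,1],[0,-1,0,-8,1],[0,-1,0,-8,1],[0,-1,0,-8,1],[0,-1,0,-8,1],[0,-1,0,-8,1],[0,-1,0,-8,1]]
  newtons: 20

```text
clock: 0.9
eef_pos: [0.1338, -0.5073, 0.2873]
ee_rot: [-1.113, 1.349, -1.347]
force: [0.2, 0.3, 0.3]
width: 1.003
```

```bash
python3 - <<'E'
from h import *
f=lambda u,v:(u/5+130-.4,v/5+140-.4)
for nm,p,z in[("b1",(340,375),.068),("b2",(455,402),.068),("b3",(437,478),.068),("b4",(317,457),.068),("strip end",(518,494),.055),("strip mid",(500,490),.055),("cut top",(366,181),.12)]:print(nm,ray("top",f(*p),z).round(3))
go((.415,.185,.287));print(tool()[1].round(3))
E
```

```text
b1 [0.496 0.307 0.068]
b2 [0.473 0.22  0.068]
b3 [0.416 0.234 0.068]
b4 [0.434 0.326 0.068]
strip end [0.401 0.173 0.055]
strip mid [0.405 0.187 0.055]
cut top [0.639 0.279 0.12 ]
tcp [ 0.1338 -0.5073  0.2873] z-axis [ 0.982 -0.189 -0.001] x [-0.189 -0.982 -0.001] shift cm [-73.3    0.1   14.53]
[[-0.189 -0.     0.982]
 [-0.982  0.001 -0.189]
 [-0.001 -1.    -0.001]]
```

Emit:
move_arm:
  moves:
    - [[-4.5,0,0.9,0,1],[-4.5,0,0.9,0,1],[-4.5,0,0.9,0,1],[-4.5,0,0.9,0,1],[-4.5,0,0.9,0,1],[-4.5,0,0.9,0,1],[-4.5,0,0.9,0,1],[-4.5,0,0.9,0,1]]

```text
clock: 1.7
eef_pos: [0.2745, -0.1668, 0.2872]
ee_rot: [-1.109, 1.353, -1.353]
force: [0.7, 0.1, -0.1]
width: 1.002
```

Emit:
move_arm:
  moves:
    - [[-4.5,0,0.9,0,1],[-4.5,0,0.9,0,1],[-4.5,0,0.9,0,1],[-4.5,0,0.9,0,1],[-4.5,0,0.9,0,1],[-4.5,0,0.9,0,1],[-4.5,0,0.9,2,1],[0,0,0,0,1]]

```text
clock: 2.5
eef_pos: [0.3995, 0.1326, 0.2865]
ee_rot: [-1.093, 1.374, -1.372]
force: [-1.2, -1.4, -0.3]
width: 1.007
```

```bash
python3 - <<'E'
from h import *
go((.407,.178,.02));c=get_calibration("wrist");print(c["camera_matrix"].round(1).tolist(),c["world_from_camera"].round(4).tolist())
cv2.imwrite("pics/w1.png",get_image("wrist"))
for p in[(.407,.178,.055)]:
    T=c["world_from_camera"];q=c["camera_matrix"]@(T[:3,:3].T@(np.array(p)-T[:3,3]));print(q[:2]/q[2])
E
```

```text
tcp [0.3995 0.1326 0.2865] z-axis [ 0.975 -0.223 -0.   ] x [-0.223 -0.975 -0.002] shift cm [-4.55 26.66 -0.27]
[[339.8, 0.0, 255.1], [0.0, 339.8, 189.8], [0.0, 0.0, 1.0]] [[0.975, -0.2106, -0.0701, 0.4172], [-0.222, -0.9256, -0.3065, 0.2114], [-0.0004, 0.3144, -0.9493, 0.4519], [0.0, 0.0, 0.0, 1.0]]
[252.97668632 109.40614098]
```

View pics/w1.png

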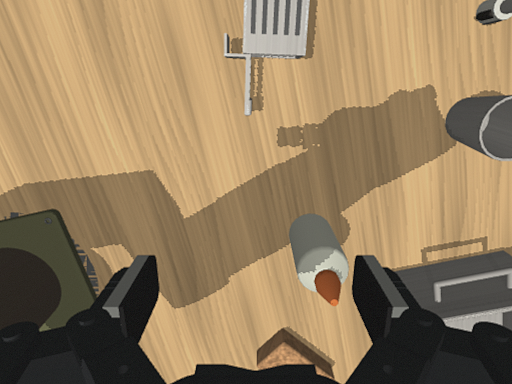

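```bash
python3 - <<'E'
from h import *
a=ray("wrist",(248,113),.055);b=ray("wrist",(249,60),.055);m1=ray("wrist",(243,54),.068);m2=ray("wrist",(307,54),.068)
print(a.round(4),b.round(4),m1.round(4),m2.round(4))
d=(b-a)/np.linalg.norm(b-a);print(d)
g=a+d*.009;print("grip",g);go((g[0],g[1],.022))
E
```

```text
[0.3988 0.1724 0.055 ] [0.4129 0.2274 0.055 ] [0.4082 0.234  0.068 ] [0.4737 0.2189 0.068 ]
[0.24836206 0.96866727 0.        ]
grip [0.40102503 0.18115367 0.055     ]
tcp [0.398  0.1302 0.2866] z-axis [ 0.975 -0.224 -0.001] x [-0.224 -0.975  0.001] shift cm [-5.06 26.45 -0.82]
```

Emit:
move_arm:
  moves:
    - [[-2.5,4.5,-0.4,0,1],[-2.4,4.5,-0.3,0,1],[0,4.5,0,0,1],[0,4.5,0,0,1],[0,4.5,0,0,1],[0,4.4,0,0,1],[0,0,0,0,1],[0,0,0,0,-1]]
  newtons: 20

```text
clock: 3.35
eef_pos: [0.4011, 0.1748, 0.021]
ee_rot: [-1.093, 1.379, -1.378]
force: [0.7, 0.7, 0.2]
width: 0.857
```

Emit:
move_arm:
  moves:
    - [[0,0,0,0,-1],[0,0,0,0,-1],[0,0,0,0,-1],[0,0,0,0,-1],[0,0,0,0,-1],[0,0,0,0,-1],[0,0,0,0,-1],[0,0,0,0,-1]]

```text
clock: 4.15
eef_pos: [0.4024, 0.1759, 0.0211]
ee_rot: [-1.091, 1.376, -1.378]
force: [1.2, -2.7, 4.8]
width: 0.084
```

```bash
python3 - <<'E'
from h import *
o=get_obs();print(o["width"],o["force"]);go((.402,.179,.0175))
t=np.radians(np.arange(0,91,7.5));r=np.hypot(.147,.0365);a0=np.arctan2(.0365,.147)
A=np.c_[-r*np.cos(t+a0),r*np.sin(t+a0)]*100;print(np.diff(A,axis=0).round(2).tolist())
E
```

```text
0.08372457595549938 [ 1.17970747 -2.70734557  4.82117819]
tcp [0.4024 0.1759 0.0211] z-axis [ 0.973 -0.229  0.001] x [-0.229 -0.973  0.   ] shift cm [-0.29  0.36 -0.11]
[[0.6, 1.89], [0.84, 1.79], [1.07, 1.67], [1.28, 1.51], [1.47, 1.33], [1.63, 1.13], [1.76, 0.91], [1.86, 0.67], [1.94, 0.42], [1.97, 0.17], [1.98, -0.09], [1.95, -0.35]]
```

Emit:
move_arm:
  moves:
    - [[-0.3,-0.95,0,0,-1],[-0.3,-0.95,0,0,-1],[-0.4,-0.9,0,0,-1],[-0.4,-0.9,0,0,-1],[-0.55,-0.85,0,0,-1],[-0.55,-0.85,0,0,-1],[-0.65,-0.75,0,0,-1],[-0.65,-0.75,0,0,-1]]

```text
clock: 4.95
eef_pos: [0.4107, 0.2137, 0.0904]
ee_rot: [-1.091, 1.377, -1.377]
force: [-0.5, 1.0, -2.8]
width: 0.083
```

```bash
python3 - <<'E'
from h import *
o=get_obs();print(o["width"],o["force"]);go((.402,.179,.0175))
im=get_image("side");cv2.imwrite("pics/s2.png",cv2.resize(im[190:310,220:380],None,fx=4,fy=4))
E
```

```text
0.08304834125659662 [-0.50088553  1.01501689 -2.80076734]
tcp [0.4107 0.2137 0.0904] z-axis [ 0.973 -0.229 -0.   ] x [-0.229 -0.973 -0.   ] shift cm [ 3.58  7.29 -0.06]
```

View pics/s2.png

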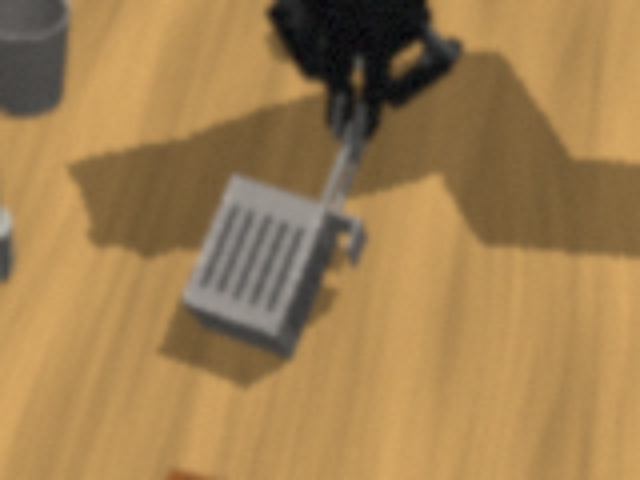

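The basket is tilting up as planned: handle held near (350,120), its floor edge on the bench near (240,330). I'll continue along the arc.

Emit:
move_arm:
  moves:
    - [[-0.75,-0.65,0,0,-1],[-0.75,-0.65,0,0,-1],[-0.8,-0.55,0,0,-1],[-0.8,-0.55,0,0,-1],[-0.9,-0.45,0,0,-1],[-0.9,-0.45,0,0,-1],[-0.95,-0.35,0,0,-1],[-0.95,-0.35,0,0,-1]]

```text
clock: 5.8
eef_pos: [0.4263, 0.2801, 0.1299]
ee_rot: [-1.091, 1.377, -1.377]
force: [-0.6, -1.1, -3.1]
width: 0.08
```

Emit:
move_arm:
  moves:
    - [[-0.95,-0.2,0,0,-1],[-0.95,-0.2,0,0,-1],[-1,-0.1,0,0,-1],[-1,-0.1,0,0,-1],[-1,0.05,0,0,-1],[-1,0.05,0,0,-1],[-1,0.15,0,0,-1],[-1,0.15,0,0,-1]]

```text
clock: 6.6
eef_pos: [0.4444, 0.357, 0.1315]
ee_rot: [-1.091, 1.377, -1.377]
force: [-0.9, -0.8, 0.0]
width: 0.082
```

```bash
python3 - <<'E'
from h import *
o=get_obs();print(o["width"],o["force"]);go((.402,.179,.0175))
im=get_image("side");cv2.imwrite("pics/s3.png",cv2.resize(im[180:300,220:380],None,fx=4,fy=4))
E
```

```text
0.08201597814527913 [-0.92176867 -0.78847711  0.01827586]
tcp [0.4444 0.357  0.1315] z-axis [ 0.973 -0.229 -0.   ] x [-0.229 -0.973  0.   ] shift cm [18.3  11.41 -0.05]
```

View pics/s3.png

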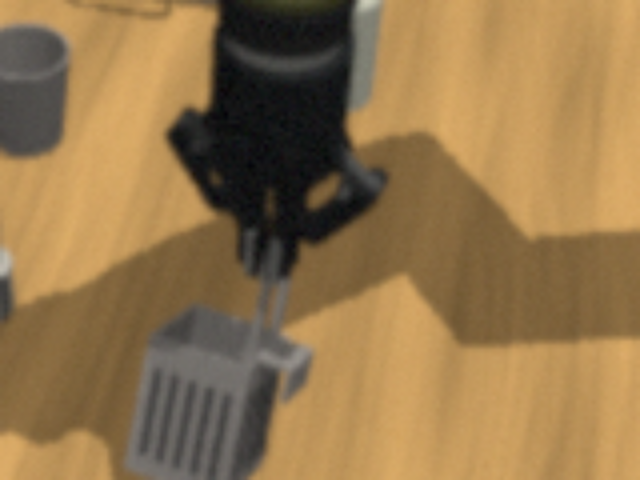

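```bash
python3 - <<'E'
from h import *
im=get_image("side");im2=get_image("top")
a=cv2.resize(im[225:325,230:310],None,fx=5,fy=5,interpolation=2);b=cv2.resize(im2[190:270,160:250],None,fx=4,fy=500/80,interpolation=2)
cv2.imwrite("pics/s4.png",np.hstack([a,b]))
E
```

```text
(no output)
```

View pics/s4.png

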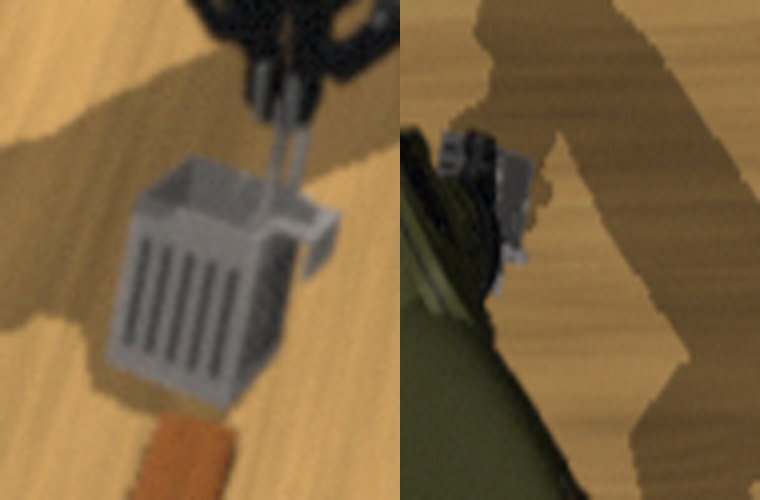

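```bash
python3 - <<'E'
from h import *
f=lambda u,v:(u/5+230-.4,v/5+225-.4)
for p in[(107,360),(228,410),(275,350)]:print("bot",ray("side",f(*p),0).round(4))
for p in[(135,212),(250,240),(297,232),(195,155)]:print("top",ray("side",f(*p),.09).round(4),ray("side",f(*p),.1).round(4))
for p in[(160,415),(237,425)]:print("offcut",ray("side",f(*p),.024).round(4))
e,M=tool();print(e)
E
```

```text
bot [0.521  0.3962 0.    ]
bot [0.455  0.4116 0.    ]
bot [0.439  0.3697 0.    ]
top [0.5121 0.3748 0.09  ] [0.5101 0.3836 0.1   ]
top [0.454  0.3789 0.09  ] [0.4527 0.3877 0.1   ]
top [0.4328 0.3685 0.09  ] [0.4318 0.3774 0.1   ]
top [0.4918 0.3305 0.09  ] [0.49   0.3399 0.1   ]
offcut [0.4834 0.44   0.024 ]
offcut [0.4462 0.4368 0.024 ]
[0.44441118 0.35682641 0.13165322]
```

Emit:
move_arm:
  moves:
    - [[-0.4,0.05,0,0,-1],[-0.4,0.05,0,0,-1],[-0.4,0.1,0,0,-1],[-0.4,0.1,0,0,-1],[0,0,0,0,-1],[0,0,0,0,-0.6],[0,0,0,0,-0.6],[0,0,0,0,-0.6]]

```text
clock: 7.55
eef_pos: [0.4481, 0.3718, 0.1288]
ee_rot: [-1.091, 1.377, -1.377]
force: [-1.0, 1.4, 1.5]
width: 0.197
```

```bash
python3 - <<'E'
from h import *
o=get_obs();print(o["width"],o["force"],tool()[0])
im=get_image("side");im2=get_image("top")
a=cv2.resize(im[225:325,230:310],None,fx=5,fy=5,interpolation=2);b=cv2.resize(im2[190:270,160:250],None,fx=4,fy=500/80,interpolation=2)
cv2.imwrite("pics/s5.png",np.hstack([a,b]))
E
```

```text
0.19733107337097902 [-0.99833103  1.43271546  1.53667707] [0.4480805  0.3718335  0.12877265]
```

View pics/s5.png

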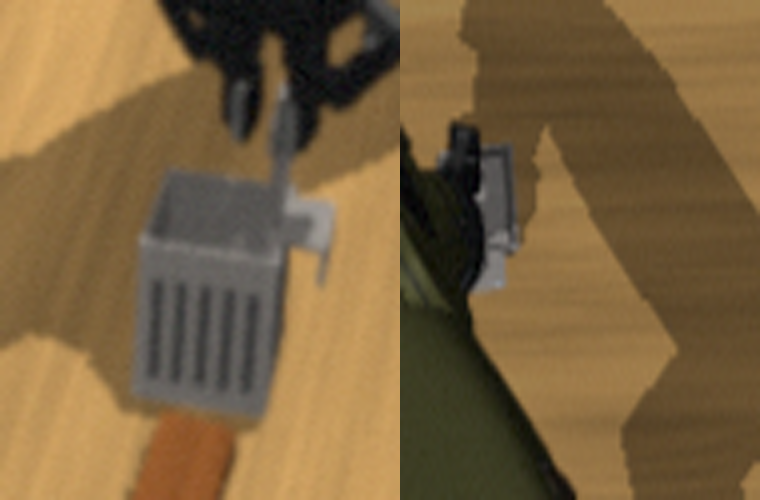

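Emit:
move_arm:
  moves:
    - [[0,0,0,0,0],[0,0,0,0,0],[0,-2,0,0,0],[0,-4,0,0,0],[0,-4,0,0,0],[0,-4,0,0,0],[0,0,0,0,0],[0,0,0,0,0]]

```text
clock: 8.45
eef_pos: [0.4489, 0.3723, 0.2699]
ee_rot: [-1.088, 1.376, -1.377]
force: [-0.4, 0.0, -1.2]
width: 0.5
```

```bash
python3 - <<'E'
from h import *
f=lambda u,v:(u/5+230-.4,v/5+225-.4)
for p in[(133,392),(265,415)]:print("bot",ray("side",f(*p),0).round(4))
for p in[(140,238),(280,255),(168,170)]:print("top",ray("side",f(*p),.09).round(4))
for p in[(325,208),(330,250)]:print("lip",ray("side",f(*p),.09).round(4))
go((.648,.283,.091))
for q in [(.48,.36,.09),(.645,.283,.12),(.645,.283,.0)]:
    c=get_calibration("wrist");T=c["world_from_camera"];r=c["camera_matrix"]@(T[:3,:3].T@(np.array(q)-T[:3,3]));print((r[:2]/r[2]).round())
E
```

```text
bot [0.5035 0.4123 0.    ]
bot [0.4365 0.4102 0.    ]
top [0.5059 0.3904 0.09  ]
top [0.4382 0.3847 0.09  ]
top [0.5027 0.3438 0.09  ]
lip [0.4221 0.3499 0.09  ]
lip [0.4154 0.3759 0.09  ]
tcp [0.4489 0.3723 0.2699] z-axis [ 0.973 -0.229  0.002] x [-0.229 -0.973 -0.002] shift cm [ 4.17 17.92 21.39]
[287. 164.]
[467. 207.]
[414. 175.]
```

```bash
python3 - <<'E'
from h import *
w=get_image("wrist");im=get_image("side")
a=cv2.resize(im[225:325,230:310],None,fx=4,fy=4,interpolation=2)
cv2.imwrite("pics/s6.png",np.hstack([a,cv2.resize(w[:,112:],(400,384))[:].copy() if 0 else np.vstack([w[:,92:],np.zeros((16,420,3),np.uint8)])]))
E
```

```text
(no output)
```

View pics/s6.png

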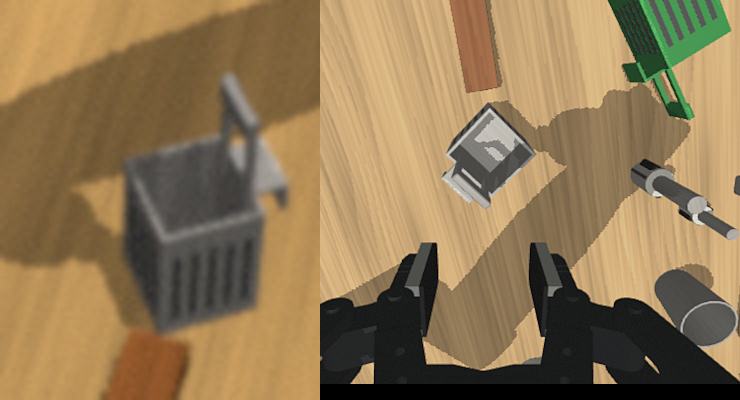

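```bash
python3 - <<'E'
from h import *
f=lambda u,v:(u-320+92,v)
P={}
for n,p,z in[("far",(490,103),.09),("right",(535,154),.09),("left",(447,155),.09),("strip a",(451,157),.156),("strip b",(487,185),.156),("lipA",(444,178),.09),("lipB",(487,206),.09),("cut top",(697,205),.12),("cut base",(636,174),0.0),("cup",(709,323),.085)]:
    P[n]=ray("wrist",f(*p),z);print(n,P[n].round(4))
g=lambda u,v:(u/4+230-.4,v/4+225-.4)
for n,p,z in[("rim L",(124,158),.09),("rim near",(163,240),.09),("rim R",(262,208),.09),("bot near",(163,330),0),("bot L",(125,255),0),("bot R",(257,303),0),("strip a",(225,76),.156),("strip b",(256,120),.156)]:print("side",n,ray("side",g(*p),z).round(4))
E
```

```text
far [0.4666 0.4246 0.09  ]
right [0.5004 0.3644 0.09  ]
left [0.4121 0.384  0.09  ]
strip a [0.4253 0.3944 0.156 ]
strip b [0.4489 0.3637 0.156 ]
lipA [0.4026 0.3609 0.09  ]
lipB [0.4395 0.3199 0.09  ]
cut top [0.6434 0.2852 0.12  ]
cut base [0.6344 0.2849 0.    ]
cup [0.6724 0.1036 0.085 ]
side rim L [0.5048 0.3632 0.09  ]
side rim near [0.468  0.4202 0.09  ]
side rim R [0.4155 0.3824 0.09  ]
side bot near [0.4664 0.4159 0.    ]
side bot L [0.5027 0.3646 0.    ]
side bot R [ 0.4129  0.3818 -0.    ]
side strip a [0.4484 0.3445 0.156 ]
side strip b [0.4245 0.3755 0.156 ]
```

Emit:
move_arm:
  moves:
    - [[0.8,0,4.2,0,0],[0.8,0,4.2,0,0],[0.8,0,4.2,0,0],[0.8,0,4.2,0,0],[0.7,0,4.2,0,0],[0,3,0,0,0],[0,3,0,0,0],[0,0,0,0,0]]
  newtons: 40

```text
clock: 9.35
eef_pos: [0.6399, 0.2835, 0.201]
ee_rot: [-1.105, 1.384, -1.378]
force: [-0.5, -0.6, 0.1]
width: 0.498
```

```bash
python3 - <<'E'
from h import *
go((.645,.286,.089))
c=get_calibration("wrist");w=get_image("wrist");cv2.imwrite("pics/w7.png",w)
T=c["world_from_camera"]
for q in [(.645,.286,.12),(.645,.286,.045)]:
    r=c["camera_matrix"]@(T[:3,:3].T@(np.array(q)-T[:3,3]));print((r[:2]/r[2]).round())
E
```

```text
tcp [0.6399 0.2835 0.201 ] z-axis [ 0.973 -0.23  -0.011] x [-0.23  -0.973  0.009] shift cm [-0.46 11.19  0.57]
[262. 183.]
[262. 159.]
```

View pics/w7.png

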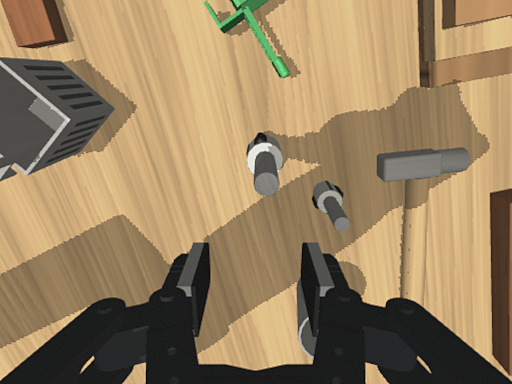

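Emit:
move_arm:
  moves:
    - [[-0.5,2.5,0.8,0,0],[0,3,0,0,0],[0,3,0,0,0],[0,2.4,0,0,0],[0,0.3,0,0,0],[0,0,0,0,-1],[0,0,0,0,-1],[0,0,0,0,-1]]
  newtons: 40

```text
clock: 10.2
eef_pos: [0.6538, 0.2895, 0.0993]
ee_rot: [-1.087, 1.375, -1.377]
force: [-0.1, 0.1, 0.3]
width: 0.01
```

Emit:
move_arm:
  moves:
    - [[0,0,0,0,-1],[0,0,0,0,-1],[0,-3,0,0,-1],[0,-3,0,0,-1],[0,-3,0,0,-1],[0,-3,0,0,-1],[0,-2,0,0,-1],[0,0,0,0,-1]]

```text
clock: 11.0
eef_pos: [0.6543, 0.2896, 0.2411]
ee_rot: [-1.083, 1.374, -1.377]
force: [0.5, 0.6, 0.7]
width: -0.001
```

```bash
python3 - <<'E'
from h import *
o=get_obs();print(o["width"],o["force"]);go((.462,.376,.24))
M=tool()[1]; t=np.radians(0)
E
```

```text
-0.0011966780127149327 [0.45476947 0.60176873 0.74188664]
tcp [0.6543 0.2896 0.2411] z-axis [ 0.973 -0.229  0.006] x [-0.229 -0.973 -0.004] shift cm [ -4.01   0.   -20.69]
```

```bash
python3 - <<'E'
from h import *
go((.645,.286,.089))
w=get_image("wrist");s=get_image("side");cv2.imwrite("pics/w8.png",np.hstack([w[:,100:450],cv2.resize(s[170:330,150:320],None,fx=2.4,fy=2.4)]))
E
```

```text
tcp [0.6543 0.2896 0.2411] z-axis [ 0.973 -0.229  0.006] x [-0.229 -0.973 -0.004] shift cm [ 0.63 15.2  -0.91]
```

View pics/w8.png

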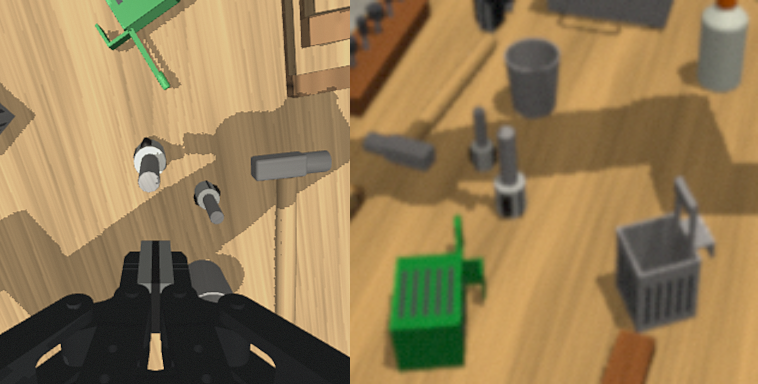

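```bash
python3 - <<'E'
from h import *
p=ray("wrist",(248.5,180),.12);print(p);go((*p[:2],.091))
q=ray("side",(507/1+0,0),.12) if 0 else ray("side",(150+(508-350)/2.4,170+130/2.4),.12);print(q)
print(ray("side",(150+(510-350)/2.4,170+214/2.4),0))
c=get_calibration("wrist");T=c["world_from_camera"];e=tool()[0]
r=c["camera_matrix"]@(T[:3,:3].T@(e-T[:3,3]));print("tcp px",(r[:2]/r[2]).round())
E
```

```text
[0.64601695 0.28640228 0.12      ]
tcp [0.6526 0.2889 0.2368] z-axis [ 0.973 -0.229  0.001] x [-0.229 -0.973 -0.   ] shift cm [ 0.4  14.58 -0.59]
[0.6458349  0.28133123 0.12      ]
[0.64614751 0.29423119 0.        ]
tcp px [255. 236.]
```

Emit:
move_arm:
  moves:
    - [[0.4,0,-0.6,0,0],[0,0,0,0,0],[0,0,0,0,0],[0,2.5,0,0,0],[0,2.5,0,0,0],[0,2,0,0,0],[0,0,0,0,0],[0,0,0,0,0]]
  newtons: 40

```text
clock: 11.9
eef_pos: [0.6453, 0.2861, 0.1665]
ee_rot: [-1.092, 1.378, -1.377]
force: [-0.9, -0.6, 1.7]
width: 0.499
```

```bash
python3 - <<'E'
from h import *
p=(.646,.286,.085);go(p)
w=get_image("wrist");cv2.imwrite("pics/w9.png",w);go(p)
E
```

```text
tcp [0.6453 0.2861 0.1665] z-axis [ 0.973 -0.229 -0.001] x [-0.229 -0.973  0.001] shift cm [-0.01  8.15  0.08]
tcp [0.646  0.2865 0.1676] z-axis [ 0.973 -0.229  0.001] x [-0.229 -0.973 -0.001] shift cm [0.05 8.26 0.  ]
```

View pics/w9.png

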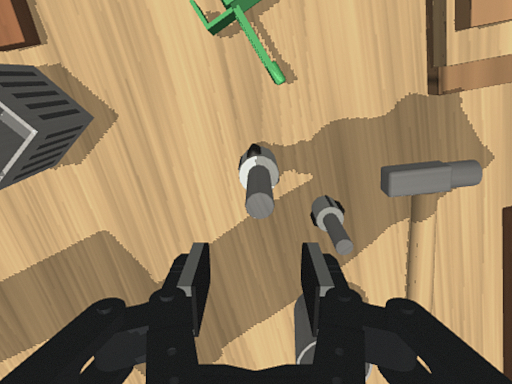

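```bash
python3 - <<'E'
from h import *
for z in(.12,.10):
    p=ray("wrist",(260,206),z);print(p);go((*p[:2],.085))
print("head centre",ray("wrist",(258,172),.045))
E
```

```text
[0.64879003 0.28447481 0.12      ]
tcp [0.646  0.2865 0.1676] z-axis [ 0.973 -0.229  0.001] x [-0.229 -0.973 -0.001] shift cm [0.13 8.26 0.31]
[0.64734129 0.27688244 0.1       ]
tcp [0.646  0.2865 0.1676] z-axis [ 0.973 -0.229  0.001] x [-0.229 -0.973 -0.001] shift cm [0.91 8.26 0.34]
head centre [0.64879187 0.28755019 0.045     ]
```

Consistent: the cutter is at about (0.648, 0.286). I'll descend fully, then close.

Emit:
move_arm:
  moves:
    - [[0,2.5,0.2,0,0],[0,2.5,0,0,0],[0,2.3,0,0,0],[0,1,0,0,0],[0,0,0,0,0],[0,0,0,0,0],[0,0,0,0,-1],[0,0,0,0,-1]]
  newtons: 40

```text
clock: 12.75
eef_pos: [0.6488, 0.2864, 0.0858]
ee_rot: [-1.088, 1.376, -1.377]
force: [-0.5, 0.2, 1.9]
width: 0.21
```

Emit:
move_arm:
  moves:
    - [[0,0,0,0,-1],[0,0,0,0,-1],[0,0,0,0,-1],[0,0,0,0,-1],[0,0,0,0,-1],[0,0,0,0,-1],[0,0,0,0,-1],[0,0,0,0,-1]]

```text
clock: 13.55
eef_pos: [0.6487, 0.2864, 0.0858]
ee_rot: [-1.088, 1.376, -1.377]
force: [-0.5, 0.4, 5.5]
width: 0.205
```

Emit:
move_arm:
  moves:
    - [[0,-1,0,0,-1],[0,-2,0,6,-1],[0,-2,0,6,-1],[0,-2,0,6,-1],[0,-2,0,6,-1],[0,-2,0,6,-1],[0,-1,0,6.5,-1],[0,0,0,6.5,-1]]

```text
clock: 14.35
eef_pos: [0.6484, 0.2861, 0.206]
ee_rot: [-0.565, 1.888, -1.888]
force: [0.2, -0.2, -2.6]
width: 0.206
```

```bash
python3 - <<'E'
from h import *
o=get_obs();print(o["width"],o["force"]);go((.462,.376,.206))
E
```

```text
0.2063200614917688 [ 0.1894175  -0.17648064 -2.56415222]
tcp [0.6484 0.2861 0.206 ] z-axis [ 0.552 -0.834  0.001] x [-0.834 -0.552 -0.003] shift cm [ 10.58  -0.04 -17.78]
```

Emit:
move_arm:
  moves:
    - [[1.5,0,-2.5,0,-1],[2.1,0,-3.5,0,-1],[2.1,0,-3.5,0,-1],[2.1,0,-3.5,0,-1],[1.8,0,-3,0,-1],[1,0,-1.8,0,-1],[0,0,0,0,-1],[0,0,0,0,-1]]

```text
clock: 15.15
eef_pos: [0.4752, 0.3544, 0.2044]
ee_rot: [-0.612, 1.881, -1.843]
force: [0.0, -0.1, -2.7]
width: 0.209
```

```bash
python3 - <<'E'
from h import *
go((.462,.376,.206));w=get_image("wrist");s=get_image("side")
cv2.imwrite("pics/w10.png",np.hstack([w,cv2.resize(s[215:315,230:300],(269,384))]))
E
```

```text
tcp [0.4752 0.3544 0.2044] z-axis [ 0.589 -0.808 -0.02 ] x [-0.808 -0.589 -0.001] shift cm [-0.2  -0.11 -2.52]
```

View pics/w10.png

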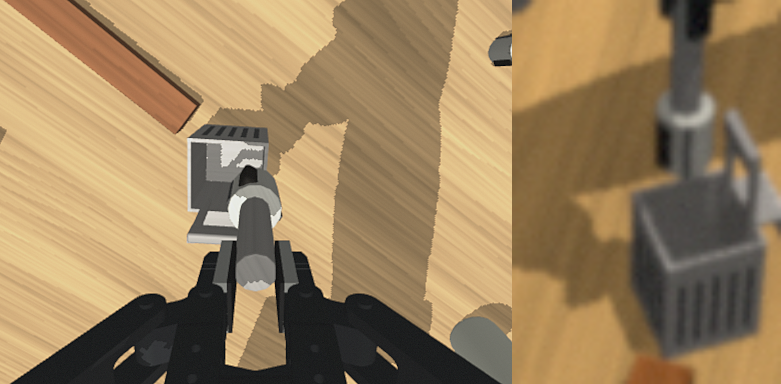

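```bash
python3 - <<'E'
from h import *
a=ray("wrist",(188,138),.09);b=ray("wrist",(267,142),.09);c=ray("wrist",(188,210),.09)
print(a,b,c,np.linalg.norm(a-b),np.linalg.norm(a-c));y=(a-b)/np.linalg.norm(a-b);x=np.array([y[1],-y[0],0])
print("yaw",np.degrees(np.arctan2(x[1],x[0])))
m=(a+b)/2-x*.033;print("mid",m,"tgt",m+x*.005);go((m+x*.005)[:2].tolist()+[.204]);print(np.degrees(np.arctan2(*tool()[1][[1,0],2])))
E
```

```text
[0.46792888 0.42038582 0.09      ] [0.5040043  0.36571156 0.09      ] [0.41375234 0.38581922 0.09      ] 0.06550350832981208 0.06426466818816634
yaw 33.41781095823223
mid [0.45842226 0.37487426 0.09      ] tgt [0.46259564 0.37762796 0.09      ]
tcp [0.4756 0.3543 0.2041] z-axis [ 0.589 -0.808 -0.02 ] x [-0.808 -0.589 -0.001] shift cm [-0.32  0.06 -2.65]
-53.92892207824181
```

Emit:
move_arm:
  moves:
    - [[-0.1,0,-0.9,0,-1],[-0.1,0,-0.9,0,-1],[-0.1,0,-0.9,0,-1],[0,0,0,0,-1],[0,0,0,0,-1],[0,0,0,0,-1],[0,0,0,0,-1],[0,0,0,0,-1]]

```text
clock: 16.05
eef_pos: [0.4674, 0.3686, 0.2049]
ee_rot: [-0.634, 1.879, -1.822]
force: [0.1, -0.8, -1.8]
width: 0.211
```

```bash
python3 - <<'E'
from h import *
print(get_obs()["q"].round(3));go((.4626,.3776,.204));print(np.degrees(np.arctan2(*tool()[1][[1,0],2])))
E
```

```text
[0.65  0.383 0.035 1.223 0.031 3.141]
tcp [0.4674 0.3686 0.2049] z-axis [ 0.606 -0.795 -0.031] x [-0.796 -0.606  0.   ] shift cm [-0.16  0.12 -1.  ]
-52.71085111846879
```

Emit:
move_arm:
  moves:
    - [[0,0,0,-4,-1],[0,0,0,-3,-1],[0,0,0,0,-1],[0,0,0,0,-1],[0,0,0,0,-1],[0,0,0,0,-1],[0,0,0,0,-1],[0,0,0,0,-1]]

```text
clock: 16.85
eef_pos: [0.4674, 0.3687, 0.2048]
ee_rot: [-0.728, 1.799, -1.742]
force: [0.5, 0.6, -2.8]
width: 0.207
```

```bash
python3 - <<'E'
from h import *
print(get_obs()["q"].round(3));go((.4626,.3776,.204));print(np.degrees(np.arctan2(*tool()[1][[1,0],2])))
E
```

```text
[0.65  0.383 0.035 1.223 0.031 3.019]
tcp [0.4674 0.3687 0.2048] z-axis [ 0.698 -0.715 -0.031] x [-0.716 -0.698 -0.004] shift cm [-0.27  0.11 -0.97]
-45.709539304470134
```

Emit:
move_arm:
  moves:
    - [[-0.3,0,-0.4,0,-1],[0,0,0,0,-1],[0,1.5,0,0,-1],[0,1.5,0,0,-1],[0,1.5,0,0,-1],[0,0,0,0,-1],[0,0,0,0,-1],[0,0,0,0,-1]]

```text
clock: 17.65
eef_pos: [0.4665, 0.3753, 0.161]
ee_rot: [-0.727, 1.799, -1.741]
force: [0.0, 0.4, -2.0]
width: 0.207
```

```bash
python3 - <<'E'
from h import *
o=get_obs();print(o["q"].round(3),o["force"]);go((.4626,.3776,.09));print(np.degrees(np.arctan2(*tool()[1][[1,0],2])))
w=get_image("wrist");s=get_image("side")
cv2.imwrite("pics/w11.png",np.hstack([w,cv2.resize(s[215:315,230:300],(269,384))]))
E
```

```text
[ 0.66   0.406 -0.044  1.119  0.031  3.028] [ 0.04330586  0.38101307 -2.0477015 ]
tcp [0.4665 0.3753 0.161 ] z-axis [ 0.698 -0.715 -0.031] x [-0.716 -0.698 -0.005] shift cm [ 0.15  7.1  -0.22]
-45.700437619280486
```

View pics/w11.png

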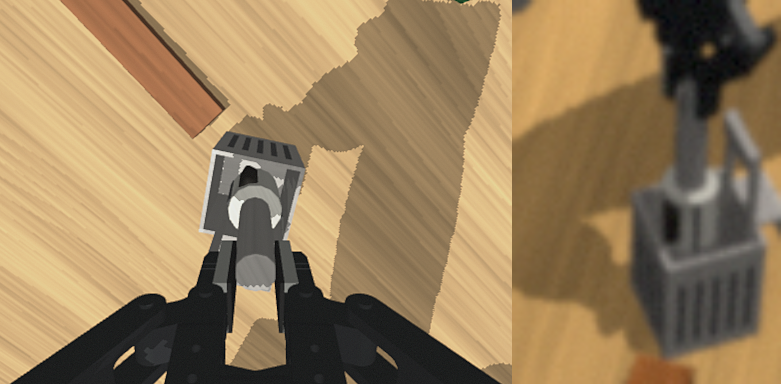

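Emit:
move_arm:
  moves:
    - [[0,1.5,0,0,-1],[0,1.5,0,0,-1],[0,1.5,0,0,-1],[0,1.5,0,0,-1],[0,0.7,0,0,-1],[0,0.3,0,0,-1],[0,0,0,0,-1],[0,0,0,0,-1]]

```text
clock: 18.55
eef_pos: [0.4652, 0.3769, 0.0909]
ee_rot: [-0.727, 1.799, -1.741]
force: [0.4, -0.0, -2.6]
width: 0.208
```

```bash
python3 - <<'E'
from h import *
o=get_obs();print(o["width"],o["force"]);go((.4626,.3776,.09))
E
```

```text
0.20814197349479624 [ 0.35443184 -0.04741614 -2.61319111]
tcp [0.4652 0.3769 0.0909] z-axis [ 0.698 -0.715 -0.031] x [-0.716 -0.698 -0.005] shift cm [ 0.14  0.09 -0.23]
```

Emit:
move_arm:
  moves:
    - [[0,0,0,0,-0.2],[0,0,0,0,-0.2],[0,0,0,0,-0.2],[0,0,0,0,-0.2],[0,0,0,0,-0.2],[0,-2,0,0,-0.2],[0,-3,0,0,-0.2],[0,-3,0,0,-0.2]]

```text
clock: 19.35
eef_pos: [0.4656, 0.3742, 0.1704]
ee_rot: [-0.73, 1.799, -1.743]
force: [0.0, 0.7, -0.3]
width: 0.403
```

Emit:
move_arm:
  moves:
    - [[0,-3,0,0,0],[0,-3,0,-8,0],[0,0,0,-8,0],[0,0,0,-8,0],[0,0,0,-8,0],[0,0,0,-8,0],[0,0,0,-8,0],[0,0,0,-8,0]]

```text
clock: 20.15
eef_pos: [0.4672, 0.373, 0.2299]
ee_rot: [-1.284, 1.096, -1.045]
force: [-0.4, -0.4, -0.2]
width: 0.501
```

Emit:
move_arm:
  moves:
    - [[0,0,0,-8,0],[0,0,0,-8,0],[0,0,0,-7,0],[0,0,0,0,0],[0,0,0,0,0],[0,0,0,0,0],[0,0,0,0,0],[0,0,0,0,0]]

```text
clock: 20.95
eef_pos: [0.4673, 0.373, 0.2299]
ee_rot: [-1.416, 0.793, -0.747]
force: [-0.9, -0.8, 0.7]
width: 0.498
```

```bash
python3 - <<'E'
from h import *
o=get_obs();print(o["width"],o["force"]);go((.4367,.3606,.131));print(np.degrees(np.arctan2(*tool()[1][[1,0],2])))
w=get_image("wrist");s=get_image("side")
cv2.imwrite("pics/w12.png",np.hstack([w,cv2.resize(s[215:315,230:300],(269,384))]))
E
```

```text
0.49792202995033125 [-0.92265179 -0.82151568  0.66084778]
tcp [0.4673 0.373  0.2299] z-axis [ 0.836  0.548 -0.002] x [ 0.548 -0.836 -0.031] shift cm [-0.33  9.91 -3.21]
33.26045478898185
```

View pics/w12.png

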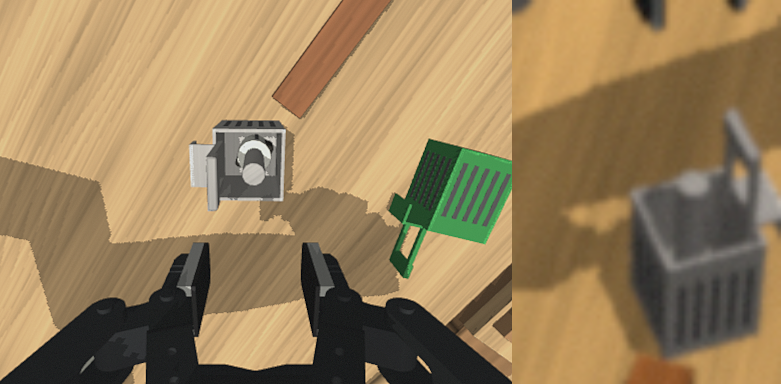

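```bash
python3 - <<'E'
from h import *
a=ray("wrist",(212,152),.156);b=ray("wrist",(212.5,208),.156);m=(a+b)/2;print(a,b,m,np.linalg.norm(a-b))
go((*m[:2],.131)); go((.4367,.3606,.131))
print("cutter top",ray("wrist",(253,174),.123))
E
```

```text
[0.42328991 0.3826602  0.156     ] [0.44576139 0.34634955 0.156     ] [0.43452565 0.36450487 0.156     ] 0.042701646903599955
tcp [0.4672 0.373  0.2299] z-axis [ 0.836  0.549 -0.002] x [ 0.548 -0.836 -0.031] shift cm [-0.77  9.93 -3.18]
tcp [0.4672 0.373  0.2299] z-axis [ 0.836  0.549 -0.002] x [ 0.548 -0.836 -0.031] shift cm [-0.33  9.92 -3.21]
cutter top [0.46108985 0.37822651 0.123     ]
```

Emit:
move_arm:
  moves:
    - [[-0.3,0,-1.6,0,0],[-0.2,0,-1.6,0,0],[0,0,0,0,0],[0,3,0,0,0],[0,3,0,0,0],[0,2.5,0,0,0],[0,1.3,0,0,0],[0,0,0,0,0]]
  newtons: 80

```text
clock: 21.85
eef_pos: [0.4351, 0.3612, 0.1299]
ee_rot: [-1.42, 0.795, -0.746]
force: [0.1, -0.3, -0.1]
width: 0.498
```

```bash
python3 - <<'E'
from h import *
o=get_obs();print(o["width"],o["force"]);go((.4355,.3625,.132))
E
```

```text
0.49783271485956687 [ 0.09190766 -0.3461383  -0.10501303]
tcp [0.4351 0.3612 0.1299] z-axis [ 0.836  0.549 -0.006] x [ 0.548 -0.836 -0.03 ] shift cm [-0.09 -0.21  0.1 ]
```

Emit:
move_arm:
  moves:
    - [[0,-0.2,0,0,-1],[0,0,0,0,-1],[0,0,0,0,-1],[0,0,0,0,-1],[0,0,0,0,-1],[0,0,0,0,-1],[0,0,0,0,-1],[0,0,0,0,-1]]
  newtons: 80

```text
clock: 22.65
eef_pos: [0.4359, 0.362, 0.1342]
ee_rot: [-1.417, 0.793, -0.747]
force: [-0.1, 0.4, 0.9]
width: -0.003
```

Emit:
move_arm:
  moves:
    - [[0,-1,0,0,-1],[0,-2,0,0,-1],[0,-2.5,0,0,-1],[0,-2.5,0,0,-1],[0,-2.5,0,0,-1],[0,-2.5,0,0,-1],[0,-2,0,0,-1],[0,0,0,0,-1]]

```text
clock: 23.45
eef_pos: [0.4403, 0.3594, 0.2881]
ee_rot: [-1.41, 0.79, -0.748]
force: [0.7, 1.0, 0.1]
width: 0.0
```

```bash
python3 - <<'E'
from h import *
o=get_obs();print(o["width"],o["force"],o["q"].round(2));go((.4355,.3625,.132))
s=get_image("side");t=get_image("top");cv2.imwrite("pics/t13.png",np.hstack([cv2.resize(s[110:330,200:400],(400,440)),cv2.resize(t[140:220,285:395],None,fx=3.5,fy=5.5,interpolation=2)]))
E
```

```text
0.00010900331357804961 [0.72358504 1.04061186 0.13839523] [0.67 0.31 0.14 1.4  0.03 1.66]
tcp [0.4403 0.3594 0.2881] z-axis [0.836 0.549 0.004] x [ 0.549 -0.835 -0.032] shift cm [-0.03 15.61 -0.3 ]
```

View pics/t13.png

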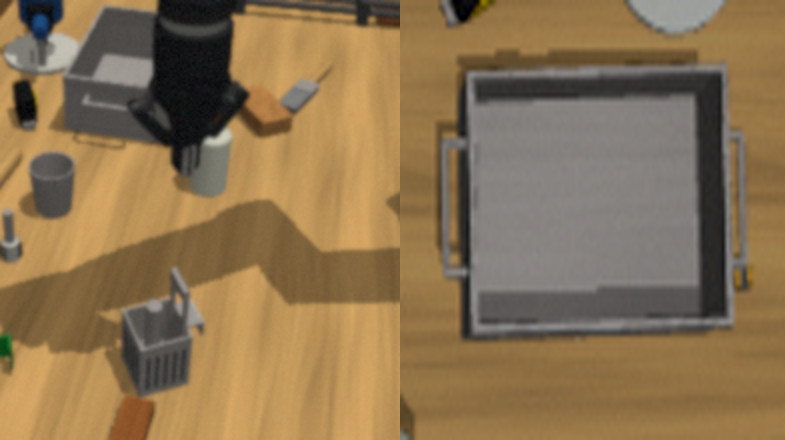

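```bash
python3 - <<'E'
from h import *
print("tip",ray("side",(293.5,196),.288),tool()[0]);print("strip top mid",ray("side",(289.5,248.5),.156), ray("side",(292,258),.138))
c=get_calibration("side");T=c["world_from_camera"]
for z in(.134,.15,.156):
    for q in [(.4359,.362,z)]:
        r=c["camera_matrix"]@(T[:3,:3].T@(np.array(q)-T[:3,3]));print(z,(r[:2]/r[2]).round(1))
im=get_image("wrist");cv2.imwrite("pics/w14.png",im)
f=lambda u,v:((u-400)/3.5+285-.4,v/5.5+140-.4)
for p in[(468,70),(728,65),(733,322),(474,328)]:print("tank",ray("top",f(*p),.12).round(4))
E
```

```text
tip [0.44111979 0.32744168 0.288     ] [0.43901565 0.35848836 0.28461304]
strip top mid [0.43710339 0.3584128  0.156     ] [0.42810332 0.36987747 0.138     ]
0.134 [289.2 256.2]
0.15 [289.6 251.5]
0.156 [289.7 249.7]
tank [ 0.7201 -0.1021  0.12  ]
tank [ 0.7178 -0.3824  0.12  ]
tank [ 0.5414 -0.3807  0.12  ]
tank [ 0.5433 -0.1033  0.12  ]
```

View pics/w14.png

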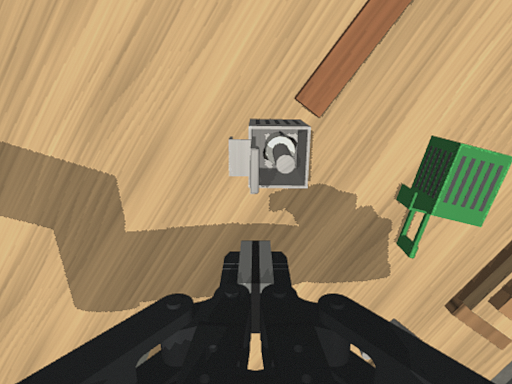

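Emit:
move_arm:
  moves:
    - [[0,3,0,0,-0.4],[0,3,0,0,-0.4],[0,3,0,0,-0.4],[0,3,0,0,-0.4],[0,2.5,0,0,-0.4],[0,0.5,0,0,-0.4],[0,0,0,0,-0.4],[0,0,0,0,-0.4]]
  newtons: 80

```text
clock: 24.4
eef_pos: [0.4364, 0.3624, 0.135]
ee_rot: [-1.416, 0.792, -0.747]
force: [0.2, 0.9, 0.7]
width: 0.298
```

```bash
python3 - <<'E'
from h import *
o=get_obs();print(o["width"],o["force"]);go((.4355,.3625,.115))
c=get_calibration("side");T=c["world_from_camera"];q=o["eef_pos"]
r=c["camera_matrix"]@(T[:3,:3].T@(q-T[:3,3]));print((r[:2]/r[2]).round(1))
s=get_image("side");w=get_image("wrist");cv2.imwrite("pics/t15.png",np.hstack([cv2.resize(s[205:305,245:325],None,fx=4,fy=4,interpolation=2),np.vstack([w[:,100:430],np.zeros((16,330,3),np.uint8)])]))
E
```

```text
0.29849439454021065 [0.23012278 0.94132876 0.68843437]
tcp [0.4364 0.3624 0.135 ] z-axis [ 0.836  0.549 -0.001] x [ 0.549 -0.835 -0.031] shift cm [ 0.01  2.   -0.07]
[289. 256.]
```

View pics/t15.png

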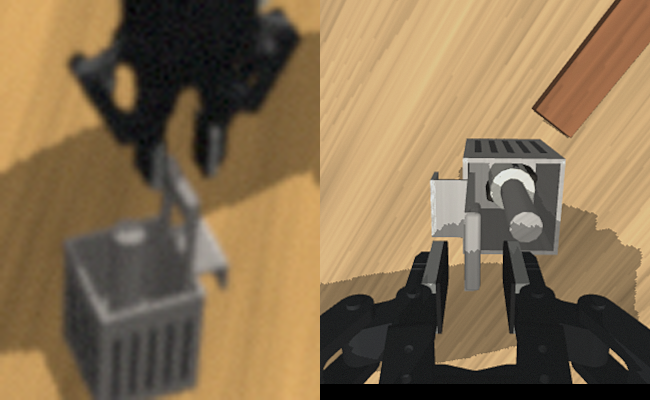

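Emit:
move_arm:
  moves:
    - [[0,0.5,0,0,-0.4],[0,0.5,0,0,-0.4],[0,0.5,0,0,-0.4],[0,0.5,0,0,-0.4],[0,0.2,0,0,-0.4],[0,0,0,0,-0.4],[0,0,0,0,-1],[0,0,0,0,-1]]
  newtons: 80

```text
clock: 25.3
eef_pos: [0.4356, 0.3623, 0.1124]
ee_rot: [-1.417, 0.793, -0.748]
force: [0.6, -1.8, 0.4]
width: 0.074
```

Emit:
move_arm:
  moves:
    - [[0,0,0,0,-1],[0,0,0,0,-1],[0,0,0,0,-1],[0,0,0,0,-1],[0,0,0,0,-1],[0,0,0,0,-1],[0,0,0,0,-1],[0,0,0,0,-1]]

```text
clock: 26.1
eef_pos: [0.4355, 0.3624, 0.1124]
ee_rot: [-1.417, 0.793, -0.747]
force: [-0.3, -2.6, 4.3]
width: 0.073
```

Emit:
move_arm:
  moves:
    - [[0,-0.5,0,0,-1],[0,-1.5,0,0,-1],[0,-2.5,0,0,-1],[0,-3,0,0,-1],[0,-3,0,0,-1],[0,-3,0,0,-1],[0,-2,0,0,-1],[0,0,0,0,-1]]

```text
clock: 26.9
eef_pos: [0.4397, 0.3602, 0.2693]
ee_rot: [-1.412, 0.791, -0.747]
force: [0.7, 0.8, -5.9]
width: 0.072
```

```bash
python3 - <<'E'
from h import *
o=get_obs();print(o["width"],o["force"]);go((.4355,.3625,.112))
s=get_image("side");cv2.imwrite("pics/t16.png",cv2.resize(s[150:300,230:350],None,fx=4,fy=4,interpolation=2))
E
```

```text
0.07180936761312573 [ 0.74187666  0.77161804 -5.9107315 ]
tcp [0.4397 0.3602 0.2693] z-axis [0.836 0.549 0.002] x [ 0.549 -0.835 -0.032] shift cm [ 0.08 15.73 -0.26]
```

View pics/t16.png

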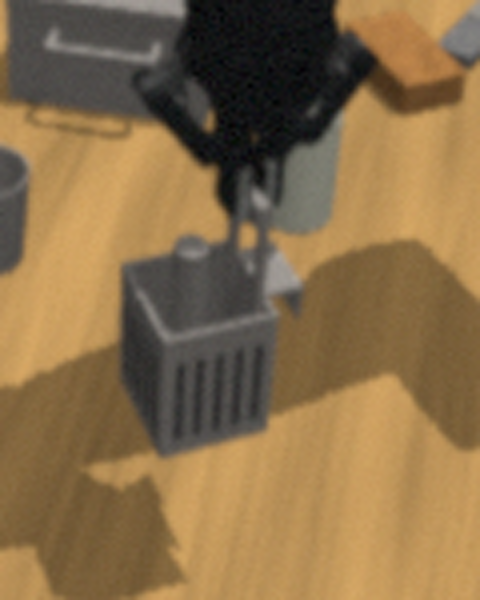

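Emit:
move_arm:
  moves:
    - [[0,-1,0,0,-1],[0,-1.5,0,5,-1],[0,-1.5,0,6,-1],[0,-1,0,6,-1],[0,0,0,6,-1],[0,0,0,5,-1],[0,0,0,5,-1],[0,0,0,0,-1]]

```text
clock: 27.75
eef_pos: [0.4387, 0.3572, 0.3156]
ee_rot: [-1.211, 1.232, -1.178]
force: [-1.1, -0.4, -6.5]
width: 0.067
```

```bash
python3 - <<'E'
from h import *
o=get_obs();print(o["width"],o["force"],o["q"].round(2));go((.5,-.242,.315));go((.5615,-.242,.315))
E
```

```text
0.0673603030809651 [-1.08611648 -0.36933651 -6.52613235] [0.66 0.32 0.22 1.48 0.03 2.23]
tcp [0.4387 0.3572 0.3156] z-axis [ 1.     0.006 -0.022] x [ 0.005 -1.    -0.023] shift cm [59.94 -1.44  5.79]
tcp [0.4387 0.3572 0.3156] z-axis [ 1.     0.006 -0.022] x [ 0.005 -1.    -0.023] shift cm [59.97 -1.57 11.94]
```

Emit:
move_arm:
  moves:
    - [[1.5,0,0.3,0,-1],[3,-0.1,0.6,0,-1],[3.8,-0.1,0.8,0,-1],[3.8,-0.1,0.8,0,-1],[3.8,-0.1,0.8,0,-1],[3.8,-0.1,0.8,0,-1],[3.8,-0.1,0.8,0,-1],[3.8,-0.1,0.8,0,-1]]

```text
clock: 28.55
eef_pos: [0.4973, 0.0823, 0.316]
ee_rot: [-1.209, 1.23, -1.177]
force: [0.5, -0.2, -6.1]
width: 0.072
```

Emit:
move_arm:
  moves:
    - [[3.8,-0.1,0.8,0,-1],[3.8,-0.1,0.8,0,-1],[3.8,-0.1,0.8,0,-1],[3.8,-0.1,0.8,0,-1],[3.8,-0.1,0.7,0,-1],[3.8,-0.1,0.7,0,-1],[2,0,0.4,0,-1],[0,0,0,0,-1]]

```text
clock: 29.35
eef_pos: [0.5488, -0.1671, 0.314]
ee_rot: [-1.208, 1.233, -1.181]
force: [-0.0, 1.0, -5.1]
width: 0.07
```

```bash
python3 - <<'E'
from h import *
o=get_obs();print(o["width"],o["force"],o["q"].round(2));go((.5615,-.242,.315))
w=get_image("wrist");t=get_image("top");cv2.imwrite("pics/t17.png",np.vstack([w[:,60:452],]));cv2.imwrite("pics/t17b.png",cv2.resize(t[130:230,285:395],None,fx=5,fy=5,interpolation=2))
E
```

```text
0.06991963781272754 [-0.00614333  1.03373969 -5.0505501 ] [-0.3   0.35  0.27  1.51  0.02  1.26]
tcp [ 0.5488 -0.1671  0.314 ] z-axis [ 1.     0.002 -0.02 ] x [ 0.002 -1.    -0.023] shift cm [ 7.49 -0.3   1.25]
```

View pics/t17.png

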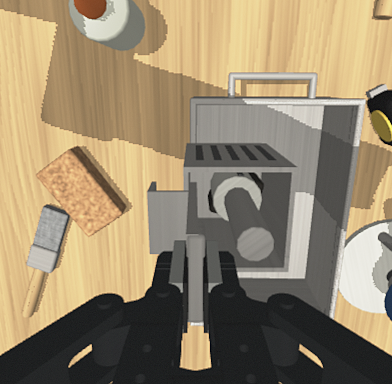

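```bash
python3 - <<'E'
from h import *
e,M=tool();b=e[2]-.112
for n,p,z in[("tank corner out",(251,98),.12),("hem in",(256,104),.12),("left wall outer lower",(248,140),.12),("far corner",(424,100),.12),
 ("lip outer a",(208,183),b+.093),("lip outer b",(208,252),b+.093),("lip in a",(249,190),b+.093),("lip in b",(250,252),b+.093)]:print(n,ray("wrist",p,z).round(4))
print(e,"predicted crook",e+[-.016,0,0])
w=get_image("wrist");cv2.imwrite("pics/w18.png",cv2.resize(w[80:270,190:310],None,fx=4,fy=3,interpolation=2))
E
```

```text
tank corner out [ 0.5395 -0.0987  0.12  ]
hem in [ 0.5446 -0.1046  0.12  ]
left wall outer lower [ 0.5364 -0.142   0.12  ]
far corner [ 0.716  -0.0995  0.12  ]
lip outer a [ 0.5206 -0.1401  0.2955]
lip outer b [ 0.5191 -0.1838  0.2955]
lip in a [ 0.5441 -0.144   0.2955]
lip in b [ 0.5447 -0.1834  0.2955]
[ 0.54832157 -0.1637939   0.31453835] predicted crook [ 0.53232157 -0.1637939   0.31453835]
```

View pics/w18.png

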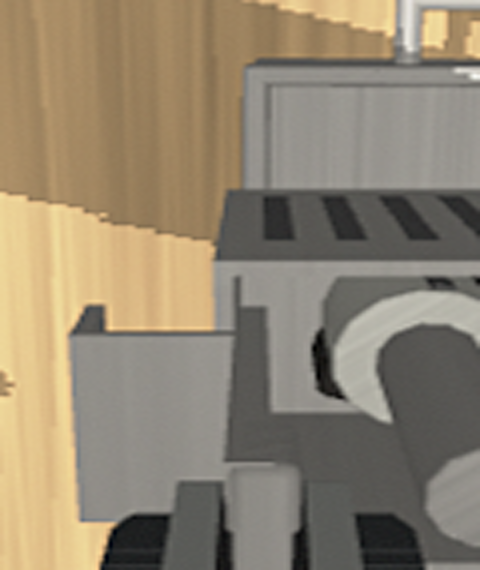

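```bash
python3 - <<'E'
from h import *
e,M=tool();b=e[2]-.112
f=lambda u,v:(u/4+190-.4,v/3+80-.4)
for n,p,z in[("hem out",(247,64),.12),("hem out2",(244,188),.12),("hem in",(268,84),.12),("hem in2",(266,188),.12),("lipo a",(72,332),b+.093),("lipo b",(80,520),b+.093)]:print(n,ray("wrist",f(*p),z).round(4))
print(e)
E
```

```text
hem out [ 0.5399 -0.1009  0.12  ]
hem out2 [ 0.5392 -0.1436  0.12  ]
hem in [ 0.5454 -0.1075  0.12  ]
hem in2 [ 0.5451 -0.1436  0.12  ]
lipo a [ 0.5203 -0.1437  0.2958]
lipo b [ 0.5202 -0.1837  0.2958]
[ 0.54839088 -0.16308443  0.31480576]
```

Emit:
move_arm:
  moves:
    - [[1.5,0,0.7,0,-1],[1.5,0,0.7,0,-1],[0,1.5,0,0,-1],[0,3,0,0,-1],[0,3,0,0,-1],[0,3,0,0,-1],[0,1.5,0,0,-1],[0,0,0,0,-1]]

```text
clock: 30.3
eef_pos: [0.5584, -0.188, 0.1915]
ee_rot: [-1.211, 1.235, -1.172]
force: [-1.3, 0.1, -5.9]
width: 0.074
```

```bash
python3 - <<'E'
from h import *
o=get_obs();print(o["width"],o["force"]);go((.559,-.2,.142))
w=get_image("wrist");cv2.imwrite("pics/w19.png",cv2.resize(w[60:260,170:320],None,fx=4,fy=3,interpolation=2))
E
```

```text
0.07359406676719664 [-1.27880092  0.0999366  -5.92392439]
tcp [ 0.5584 -0.188   0.1915] z-axis [ 1.     0.008 -0.025] x [ 0.007 -1.    -0.027] shift cm [1.33 4.92 0.17]
```

View pics/w19.png

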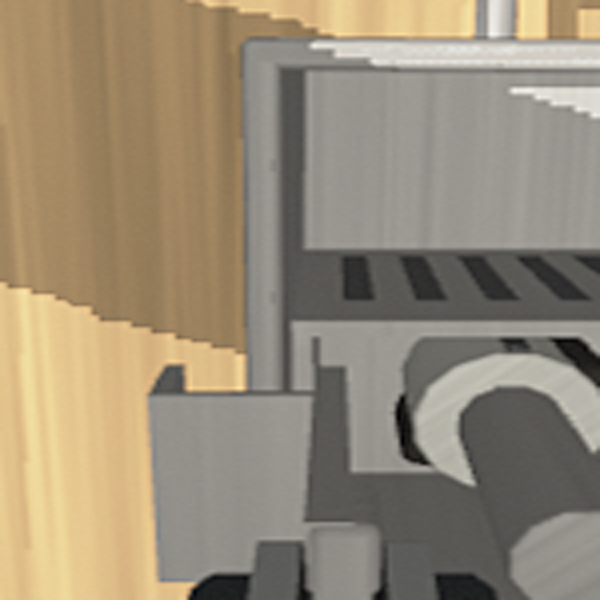

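```bash
python3 - <<'E'
from h import *
e,M=tool();b=e[2]-.112
f=lambda u,v:(u/4+170-.4,v/3+60-.4)
for n,p,z in[("hem out",(245,45),.12),("hem out2",(247,380),.12),("hem in",(281,70),.12),("hem in2",(287,300),.12),("lipo a",(149,393),b+.093),("lipo b",(160,578),b+.093),("rim back+y corner",(291,320),b+.09)]:print(n,ray("wrist",f(*p),z).round(4))
print(e,M.round(3).tolist())
E
```

```text
hem out [ 0.5409 -0.1045  0.12  ]
hem out2 [ 0.5403 -0.1828  0.12  ]
hem in [ 0.5469 -0.1098  0.12  ]
hem in2 [ 0.5478 -0.1626  0.12  ]
lipo a [ 0.5312 -0.1695  0.1745]
lipo b [ 0.5315 -0.2088  0.1745]
rim back+y corner [ 0.5515 -0.1556  0.1715]
[ 0.55979349 -0.18863392  0.19347038] [[0.007, -0.022, 1.0], [-1.0, 0.026, 0.007], [-0.026, -0.999, -0.022]]
```

Emit:
move_arm:
  moves:
    - [[0,0.5,0.2,0,-1],[0,1,0,0,-1],[0,1,0,0,-1],[0,0.8,0,0,-1],[0,0.6,0,0,-1],[0,0.5,0,0,-1],[0,0.3,0,0,-1],[0,0,0,0,-1]]

```text
clock: 31.15
eef_pos: [0.5619, -0.1888, 0.1468]
ee_rot: [-1.208, 1.232, -1.178]
force: [-0.2, -0.5, -6.1]
width: 0.074
```

```bash
python3 - <<'E'
from h import *
o=get_obs();print(o["width"],o["force"]);go((.559,-.2,.142))
w=get_image("wrist");cv2.imwrite("pics/w20.png",cv2.resize(w[60:260,170:320],None,fx=4,fy=3,interpolation=2))
E
```

```text
0.07392192183996776 [-0.19878951 -0.50075806 -6.12497488]
tcp [ 0.5619 -0.1888  0.1468] z-axis [ 1.     0.005 -0.02 ] x [ 0.005 -1.    -0.025] shift cm [ 1.13  0.46 -0.29]
```

View pics/w20.png

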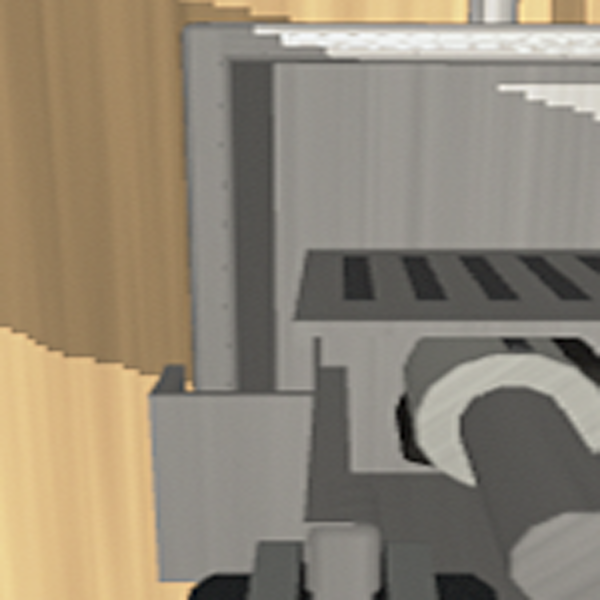

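Emit:
move_arm:
  moves:
    - [[0,0.15,0,0,-1],[0,0.1,0,0,-1],[0,0.1,0,0,-1],[0,0.05,0,0,-1],[0,0.05,0,0,-1],[0,0.05,0,0,-1],[0,0,0,0,-1],[0,0,0,0,-1]]

```text
clock: 32.0
eef_pos: [0.5621, -0.1887, 0.1423]
ee_rot: [-1.207, 1.231, -1.178]
force: [-0.4, -0.3, -5.7]
width: 0.07
```

Emit:
move_arm:
  moves:
    - [[0,0.05,0,0,-1],[0,0.05,0,0,-1],[0,0.05,0,0,-1],[0,0.05,0,0,-1],[0,0,0,0,-1],[0,0,0,0,-1],[0,0,0,0,-1],[0,0,0,0,-1]]

```text
clock: 32.8
eef_pos: [0.5627, -0.1889, 0.1417]
ee_rot: [-1.206, 1.229, -1.18]
force: [-1.5, 0.3, 5.4]
width: 0.07
```

Emit:
move_arm:
  moves:
    - [[0,0,0,0,-0.8],[0,0,0,0,-0.7],[0,0,0,0,-0.5],[0,0,0,0,-0.4],[0,0,0,0,-0.4],[0,0,0,0,-0.4],[0,0,0,0,-0.4],[0,0,0,0,-0.4]]
  newtons: 20

```text
clock: 33.6
eef_pos: [0.5621, -0.1887, 0.1402]
ee_rot: [-1.207, 1.231, -1.178]
force: [1.7, 0.4, -0.6]
width: 0.301
```

```bash
python3 - <<'E'
from h import *
o=get_obs();print(o["width"],o["force"]);go((.559,-.2,.142))
w=get_image("wrist");cv2.imwrite("pics/w21.png",w[40:340,100:420])
E
```

```text
0.3005918956670962 [ 1.67853272  0.43804324 -0.55149061]
tcp [ 0.5621 -0.1887  0.1402] z-axis [ 1.     0.005 -0.019] x [ 0.005 -1.    -0.025] shift cm [ 1.13 -0.2  -0.32]
```

View pics/w21.png

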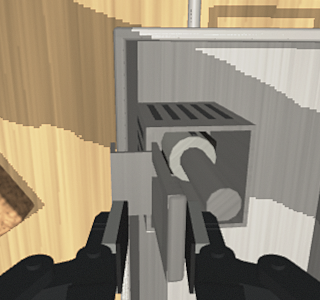

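Emit:
move_arm:
  moves:
    - [[0,0,0,0,-0.3],[0,0,0,0,-0.2],[0,0,0,0,-0.1],[0,0,0,0,0],[0,0,0,0,0],[0,0,0,0,0],[0,0,0,0,0],[0,0,0,0,0]]

```text
clock: 34.45
eef_pos: [0.5621, -0.1887, 0.1403]
ee_rot: [-1.207, 1.231, -1.178]
force: [0.4, -0.5, 0.7]
width: 0.501
```

```bash
python3 - <<'E'
from h import *
o=get_obs();print(o["width"],o["force"]);go((.559,-.2,.142))
w=get_image("wrist");s=get_image("side");cv2.imwrite("pics/w22.png",np.hstack([w[40:340,100:420],cv2.resize(s[90:190,220:310],(270,300))]))
E
```

```text
0.5010913912419034 [ 0.41409723 -0.46336792  0.69939112]
tcp [ 0.5621 -0.1887  0.1403] z-axis [ 1.     0.005 -0.019] x [ 0.005 -1.    -0.025] shift cm [ 1.12 -0.19 -0.32]
```

View pics/w22.png

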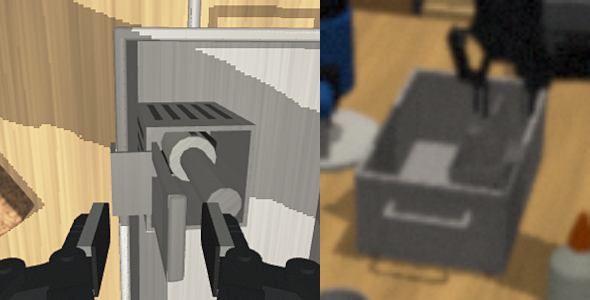

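Emit:
move_arm:
  moves:
    - [[0,-0.5,0,0,0],[0,-1.5,0,0,0],[0,-3,0,0,0],[0,-4,0,0,0],[0,-4,0,0,0],[0,-3,0,0,0],[0,0,0,0,0],[0,0,0,0,0]]

```text
clock: 35.35
eef_pos: [0.5656, -0.1928, 0.3011]
ee_rot: [-1.206, 1.229, -1.18]
force: [0.6, -0.3, -0.5]
width: 0.503
```

```bash
python3 - <<'E'
from h import *
o=get_obs();print(o["width"],o["force"],o["clock"],o["eef_pos"])
w=get_image("wrist");cv2.imwrite("pics/w23.png",cv2.resize(w[60:310,170:350],None,fx=3,fy=2,interpolation=2))
E
```

```text
0.5025305626762169 [ 0.57512403 -0.2699738  -0.45096137] 35.35 [ 0.56560618 -0.19282081  0.30107908]
```

View pics/w23.png

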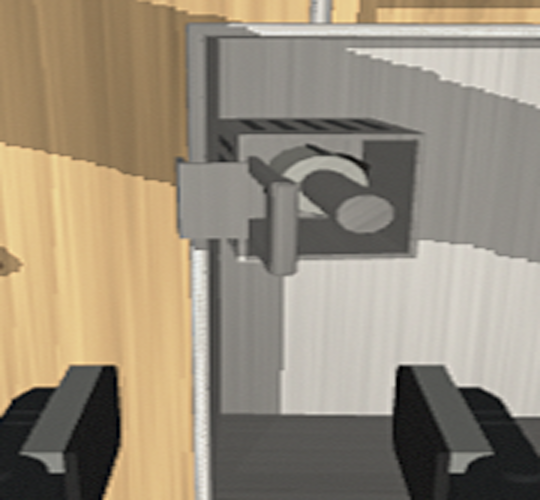

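```bash
python3 - <<'E'
from h import *
f=lambda u,v:(u/3+170-.33,v/2+60-.5)
for n,p,z in[("hem out",(188,150),.12),("hem out2",(191,255),.12),("hem in",(206,140),.12),("hem in2",(210,255),.12),("lipo a",(177,159),.123),("lipo b",(181,237),.123),("front a",(422,134),.12),("front b",(414,257),.12),("front a",(422,134),.11),("backplus rim",(243,136),.12),("strip a",(280,183),.186),("strip b",(284,274),.186)]:print(n,ray("wrist",f(*p),z).round(4))
E
```

```text
hem out [ 0.5378 -0.1631  0.12  ]
hem out2 [ 0.5381 -0.2189  0.12  ]
hem in [ 0.544 -0.158  0.12 ]
hem in2 [ 0.5449 -0.2188  0.12  ]
lipo a [ 0.5343 -0.1673  0.123 ]
lipo b [ 0.535  -0.2082  0.123 ]
front a [ 0.6166 -0.1544  0.12  ]
front b [ 0.6173 -0.219   0.12  ]
front a [ 0.618  -0.1555  0.11  ]
backplus rim [ 0.5565 -0.1559  0.12  ]
strip a [ 0.5689 -0.1676  0.186 ]
strip b [ 0.5706 -0.2075  0.186 ]
```

```bash
python3 - <<'E'
from h import *
a=get_image("wrist").astype(int);b=get_image("wrist").astype(int);print("max diff",abs(a-b)[60:310,170:350].max());print(sign_off())
E
```

```text
max diff 82
the job is handed in; nothing more can be done
None
```

I stood the basket up by its handle and let go of it, then put the larger cutter in it, shank up. I then carried the loaded basket by its grip and hooked its lip over the tank's robot-side wall. I let go, backed off and handed the job in at about 35 s.

**Last checks (wrist camera):**

| Check | Measured | Limit |
|---|---|---|
| Lip crook off the wall's centre plane | about 5–6 mm | 9 mm |
| Crook from the wall's middle, along the wall | about 50 mm | 100 mm |
| Basket lean, from the handle's offset | about 0.1 rad | 0.2 rad |
| Squareness to the wall | about 0.02 rad off | 0.25 rad |

The cutter was standing in the basket and the fingers were clear of everything. The force reading changed by about 11 N when the lip met the rim.

**Not checked or not clean:**
- I did not measure the height of the crook above the rim after release.
- My last check that nothing was moving was inconclusive. Two pictures in a row differed by up to 82 grey levels at one or more pixels. I did not find out whether that was arm jitter at edges or real movement before I handed in.
- I did not measure the other things on the bench at the end. The last views showed none of them knocked over.

**What went wrong on the way:**
- Two grasps closed on nothing, one on the cutter and one on the handle. In the side camera the fingertips looked about 20 mm higher than the reported TCP height. Going lower fixed both, and nothing was disturbed.
- The basket turned about 45° when I first let go of it, so I measured it again.
- The last joint reached its limit while I was placing the cutter, which left the tool tilted by about 0.03 rad.
- I viewed 21 or so pictures, well past the budget of 10.

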